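Put the skate-blade finishing tools back on their shadow tiles

TASK

The blades are finished: put the oilstone, the round deburring stone, the wrench and the dial gauge back, each lying flat on the shadow tile that shows its own yellow silhouette, covering it and pointing the same way as it. Set each tool down rather than dropping it, and leave the tin of screws and the aluminium blade post where they are.

Things in the scene. Friction and masses are not known exactly. Their poses are not given: they have to be found in the camera images.
- oilstone: oblong sharpening stone, 40 mm (its x) by 100 mm (its y) by 22 mm high, orange-brown upper half, dark grey lower half, about 0.2 kg; origin at the centre of its underside, z up; both ends are alike. Grip it across its 40 mm width.
- puck: round deburring stone, 50 mm diameter, 24 mm high, grey-green upper half, dark grey lower half, about 0.1 kg; origin at the centre of its underside, z up; its yaw has no meaning.
- wrench: short steel combination wrench lying flat, 124 mm long, 8 mm thick, 0.08 kg; shaft 12 mm wide, 7 mm thick. Origin on its underside on the shaft, z up; y runs along it to the open jaw (24 mm wide), which ends at y = 42 mm; the ring end (22 mm diameter) ends at y = -82 mm. Grip the shaft across x, at the origin or up to 35 mm towards the ring, fingertips about 2 mm above its support.
- gauge: dial gauge for blade curvature lying on its back, 0.14 kg: round dial, white face up, 44 mm diameter, 18 mm high, beside a blue bar 16 mm wide, 100 mm long, 12 mm high. Origin on the underside below the dial's centre, z up; the bar runs along y, its middle line at x = -28 mm, with two small steel feet sticking out to x = -46 mm near its ends. Grip it across the dial along y.
- tile_oilstone: charcoal shadow tile fixed to the bench, 90 mm (its x) by 150 mm (y), 5 mm thick; origin at the centre of its underside, z up; flush yellow silhouette on top: a 40 by 100 mm rectangle at the tile's centre, long along y; the oilstone belongs with its origin over the tile's origin and its y along the tile's y, either way round.
- tile_puck: charcoal shadow tile fixed to the bench, 90 mm (its x) by 150 mm (y), 5 mm thick; origin at the centre of its underside, z up; flush yellow silhouette on top: a 50 mm disc at the tile's centre; the round stone belongs there.
- tile_wrench: charcoal shadow tile fixed to the bench, 90 mm (its x) by 150 mm (y), 5 mm thick; origin at the centre of its underside, z up; flush yellow silhouette on top: a wrench with its jaw towards the tile's +y; the wrench belongs with its origin at the tile's x = 0, y = +20 mm and its y along the tile's +y.
- tile_gauge: charcoal shadow tile fixed to the bench, 90 mm (its x) by 150 mm (y), 5 mm thick; origin at the centre of its underside, z up; flush yellow silhouette on top: a dial gauge, disc towards the tile's +x and bar towards -x; the gauge belongs with its origin at the tile's x = +12 mm, y = 0 and its axes along the tile's.
- screw_tin: bystander: round red open tin of small screws, 60 mm diameter, 22 mm high; origin at the centre of its underside. To be left where it is.
- blade_post: bystander: loose aluminium blade post of a skate: foot plate 50 by 64 mm, round pillar, 30 by 40 mm top plate, 35 mm high; origin at the centre of its underside. To be left where it is.
Mind the look-alikes: they are no part of the job. There is more than one size of the oilstone; the one meant has the size given above.

How it is judged:
At the end, for the whole second after the job is handed in: Each tool lies flat (0.1 rad), released and at rest on its own tile, within 12 mm (gauge 10 mm) of its silhouette along each tile axis; oilstone, wrench and gauge within 0.22 rad of it, the wrench's jaw on the jaw side and the gauge's dial on the dial side (x of oilstone in the frame of tile_oilstone between -0.012 and 0.012 m and y of oilstone in the frame of tile_oilstone between -0.012 and 0.012 m and z of oilstone in the frame of tile_oilstone between 0.002 and 0.009 m and angle between each of oilstone, puck, wrench, gauge's own z axis and vertical below 0.1 rad and linear speed of each of oilstone, puck, wrench, gauge below 0.02 m/s and angular speed of each of oilstone, puck, wrench, gauge below 0.2 rad/s and contact force between each of oilstone, puck, wrench, gauge and the fingers below 0.05 N and angle between the y axis of oilstone and the y axis of tile_oilstone, either way round below 0.22 rad and x of puck in the frame of tile_puck between -0.012 and 0.012 m and y of puck in the frame of tile_puck between -0.012 and 0.012 m and z of puck in the frame of tile_puck between 0.002 and 0.009 m and x of wrench in the frame of tile_wrench between -0.012 and 0.012 m and y of wrench in the frame of tile_wrench between 0.008 and 0.032 m and z of wrench in the frame of tile_wrench between 0.002 and 0.009 m and angle between the y axis of wrench and the y axis of tile_wrench, either way round below 0.22 rad and y of tile_wrench in the frame of wrench below 0 m and x of gauge in the frame of tile_gauge between 0.002 and 0.022 m and y of gauge in the frame of tile_gauge between -0.01 and 0.01 m and z of gauge in the frame of tile_gauge between 0.002 and 0.009 m and angle between the y axis of gauge and the y axis of tile_gauge, either way round below 0.22 rad and x of tile_gauge in the frame of gauge below 0 m); the robot touches nothing.
It fails at once if the tin of screws or the blade post is moved by more than 15 mm (distance of any of screw_tin, blade_post from where it was at the start of the episode above 0.015 m).
It fails at once if a tool is dropped or thrown (faster than 0.7 m/s, a fall of 25 mm, with no finger on it) ((linear speed of oilstone above 0.7 m/s and contact force between oilstone and the fingers below 0.05 N) or (linear speed of puck above 0.7 m/s and contact force between puck and the fingers below 0.05 N) or (linear speed of wrench above 0.7 m/s and contact force between wrench and the fingers below 0.05 N) or (linear speed of gauge above 0.7 m/s and contact force between gauge and the fingers below 0.05 N)).
It also fails if it takes over 122 s, if anything falls off the work surface, if the arm or the gripper's body presses on something with over 40 N, if the wrist force passes 120 N, or if a joint passes its speed limit or range.

ROBOT

A 6-joint arm with a two-finger parallel gripper is mounted at the origin on the work surface. World frame = base frame: x ahead of the robot, y to its left, z up, the work surface at z = 0. Lengths are in m, angles in rad, forces in N, time in s.
With the tool pointing down it reaches from about 0.225 to 0.725 m from the base axis. Payload 3.1 kg.
Tool frame: the origin (TCP) lies between the finger pads; the fingertips stand 25 mm ahead of it and the grasp point (between the pads) lies 6 mm ahead of it; z points along the fingers, y is the line along which they close (so a half turn about z gives the same grasp; the last joint's range is limited). The gripper opens to 85 mm and grips with 20 to 120 N. Pads are 22 mm wide; open, the fingers measure 114 mm over their backs; the gripper's body (76 mm by 85 mm) begins 54 mm behind the grasp point. The pads swing forward as they close: fully open they stand 13 mm farther back than shut.
Start: joints at [1.029, 0.048, 0.099, 1.622, 0, 1.443], TCP at [0.211, 0.481, 0.256] pointing down, gripper open.
Joint ranges: [-2.91, 2.91], [-0.99, 1.94], [-1.21, 1.42], [-2.12, 2.29], [-1.49, 1.47], [-3.14, 3.14]. Speed limits (rad/s): [2.79, 2.79, 3.14, 3.14, 3.14, 3.14].

INTERFACE

Orientations are given as a rotation vector (axis times angle).
In Python, from bench import r gives the robot as it stands. The module is installed in compiled form; this text tells all that it offers.
- The arm moves only by the tool carry_out, never from a script. Its argument "rows" is a list of rows, each an object of numbers: "x", "y", "z": the shift along the tool's x, y, z as a fraction of full scale; "ax", "ay", "az": the turn, a rotation vector about the tool's x, y, z as a fraction of full scale. A call has 1 to 12 rows; each row shifts and turns the commanded pose from where the row before left it, along the tool's axes as they then stand; what a row does not reach is not made up. Full scale, the value 1, is 0.05 m for a shift and 8 degrees for a turn. A row lasts 1/8 s, in which the tool goes at most 62.5 mm and 10.7 degrees, less where a joint would pass 70% of its speed; a pose out of reach is approached as far as the arm can. A call with a number of a shift or a turn outside -1 to 1 is refused whole. A call with a gripper value outside its range is refused whole. "jaw" is the opening, from -1 (shut) to 1 (fully open), set as the call begins (left out, the last holds). The fingers move at their own pace and stop on an object; the grip force is fixed at half the most. Time passes only in rows, so rows that do not move let the fingers close. It gives the time, the measured TCP pose, the force, the opening and the grip force at its end, in the units of the state.
- r.get_state(): the state, without advancing time (a new reading comes with each control period).
- r.get_image(name): name is "side" or "top" or "wrist"; returns a dict with "pixels" (480x640x3 uint8, red, green, blue), "range_z" (480x640 float32, m along the optical axis (not along the pixel's ray), 0 where there is no reading), "mtx" (3x3 intrinsics, pixels), "extrinsics" (4x4, takes a point from camera to world coordinates). Camera axes: x right, y down, z forward; pixel columns grow to the right and rows downward; lengths in m; the calibration is good to about 2 mm. A picture is of the moment at which its call begins.
- r.hand_in(): hands the job in; it is judged then, once.
Trained networks look in a picture, given as the dict that the camera call returned (one of the last four; its "shot" number tells which), for a name from the list of things; names that differ only in an ending like _2 or _b are one class to them, and where a whole thing is asked for, a point or a joint stands for the part that bears it (a point fixed in the world has none). Each returns a list of dicts, best first, with "confidence" (0 to 1); they miss things now and then, are a little off and sometimes report something else, mostly with a low value. They report only what shows in the picture. A call takes as long as a camera call. They do not tell look-alikes from the thing itself.
- r.boxes_of(query, picture): "extent" ([centre column, centre row, width, height] in pixels, round what is visible of it).
- r.trace(query, picture): "mask" (480x640 bool, what is visible of it) and "extent" ([centre column, centre row, width, height] in pixels, round what is visible of it).
- r.tip_of(query, picture): "point" ([row, column] in pixels: a listed point, or the origin of a listed thing).
The state is a dict: "time": time; "joints": joint angles; "joint_velocities": joint speeds; "joint_torque": joint torques, N m; "tcp_pos": TCP position; "tcp_rot": TCP orientation; "force": force on the tool from outside, world axes, zero at the start; "wrist_torque": the same for the moment, N m; "grip_width": finger opening in m; "gripper_force": force on a finger pad.
Only numpy, scipy, OpenCV 4.12 (cv2) and the standard library are available. Lean on these libraries where they do the work, as an engineer would, in place of code of your own. Each camera call takes 0.05 s, during which the arm holds its last target. There are 200 camera calls.

## Working session

There is one attempt and no reset: what is moved stays moved. The work goes in short steps, Python scripts to look and compute and a tool call to move; the robot and the scene stay as the last step left them, time stands still between calls to the robot, and variables do not carry over. Pictures are saved under pics/ and viewed, at most 14 in all, crops included, and the job is handed in when it is done.

Besides the shell and the picture viewer there is one more tool, called by a JSON object that holds its "api" and its "payload", one argument or row to a line. carry_out: Moves the arm, as the interface text tells. Its arguments: {"type":"object","properties":{"rows":{"type":"array","items":{"type":"object","properties":{"x":{"type":"number"},"y":{"type":"number"},"z":{"type":"number"},"ax":{"type":"number"},"ay":{"type":"number"},"az":{"type":"number"}}}},"jaw":{"type":"number"}},"required":["rows"]}

```bash
mkdir -p pics
cat > h.py <<'E'
import numpy as np, cv2
from bench import r
def world(im,rc):
    v,u=rc[:,0],rc[:,1]; z=im["range_z"][v,u]; K=im["mtx"]
    p=np.stack([(u-K[0,2])*z/K[0,0],(v-K[1,2])*z/K[1,1],z,np.ones_like(z)])
    return (im["extrinsics"]@p)[:3].T[z>0]
def save(im,n): cv2.imwrite(f"pics/{n}.png",im["pixels"][:,:,::-1])
E
python3 - <<'E'
from h import *
t=r.get_image("top"); save(t,"top0"); s=r.get_image("side"); save(s,"side0")
print(np.round(t["extrinsics"],3),t["mtx"])
print(r.get_state())
for n in "oilstone puck wrench gauge tile_oilstone tile_puck tile_wrench tile_gauge screw_tin blade_post".split():
    for d in r.trace(n,t):
        rc=np.argwhere(d["mask"]); w=world(t,rc)
        m=np.median(w,0); 
        rect=cv2.minAreaRect(w[:,:2].astype(np.float32)*1000)
        print(n,round(d["confidence"],2),np.round(d["extent"]),np.round(m,3),"rect",np.round(rect[0]),np.round(rect[1]),round(rect[2]),"zmax",np.round(np.percentile(w[:,2],95),3))
E
```

```text
[[ 0.014 -0.994  0.112  0.436]
 [-0.999 -0.019 -0.036  0.02 ]
 [ 0.038 -0.111 -0.993  1.037]
 [ 0.     0.     0.     1.   ]] [[434.47863059   0.         311.93373781]
 [  0.         434.47863059 238.5290168 ]
 [  0.           0.           1.        ]]
{'time': 0.1, 'joints': array([1.02923511e+00, 4.86791348e-02, 9.77498143e-02, 1.62198928e+00,
       2.29975422e-05, 1.44298312e+00]), 'joint_velocities': array([-0.00252866, -0.00144248,  0.00246573,  0.00148346, -0.00104817,
        0.00095498]), 'joint_torque': array([ 2.22694354e-03, -3.39851117e+01,  3.20936036e+01,  1.58499816e-02,
       -1.90092928e-04, -1.99732284e-05]), 'tcp_pos': array([0.21082789, 0.48026852, 0.25523052]), 'tcp_rot': array([-0.64514012, -3.07390188,  0.0031361 ]), 'force': array([ 0.37512164,  0.03595648, -0.25800555]), 'wrist_torque': array([-0.00405493, -0.08816757, -0.00055235]), 'gripper_force': 0.0, 'grip_width': 0.08522318752411989}
oilstone 0.93 [392. 180.  26.  33.] [ 0.693 -0.212  0.016] rect [ 697. -215.] [33. 83.] 64 zmax 0.019
oilstone 0.86 [447. 179.  30.  27.] [ 0.705 -0.345  0.016] rect [ 707
[... 433 characters left out ...]
e 0.31 [303. 282.  69.  43.] [0.447 0.004 0.005] rect [447.   4.] [151.  89.] 84 zmax 0.009
tile_oilstone 0.93 [303. 284.  67.  44.] [0.447 0.004 0.005] rect [447.   4.] [151.  90.] 84 zmax 0.009
tile_puck 0.63 [142. 222.  72.  38.] [0.586 0.389 0.005] rect [587. 389.] [153.  93.] 88 zmax 0.008
tile_wrench 0.97 [222. 289.  63.  46.] [0.433 0.195 0.005] rect [433. 196.] [ 90. 153.] 2 zmax 0.009
tile_gauge 0.93 [461. 230.  60.  40.] [ 0.581 -0.376  0.005] rect [ 584. -377.] [ 94. 154.] 3 zmax 0.008
screw_tin 0.69 [309. 227.  26.  29.] [ 0.575 -0.005  0.012] rect [575.  -4.] [59. 55.] 1 zmax 0.022
blade_post 0.93 [224. 229.  28.  21.] [0.572 0.185 0.007] rect [575. 188.] [64. 50.] 78 zmax 0.037
```

Run:
```python
import cv2
a=cv2.imread("pics/top0.png")
cv2.imwrite("pics/top0c.png",cv2.resize(a[130:330,80:500],(800,381),interpolation=cv2.INTER_CUBIC))
```

```text
(no output)
```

View pics/top0c.png

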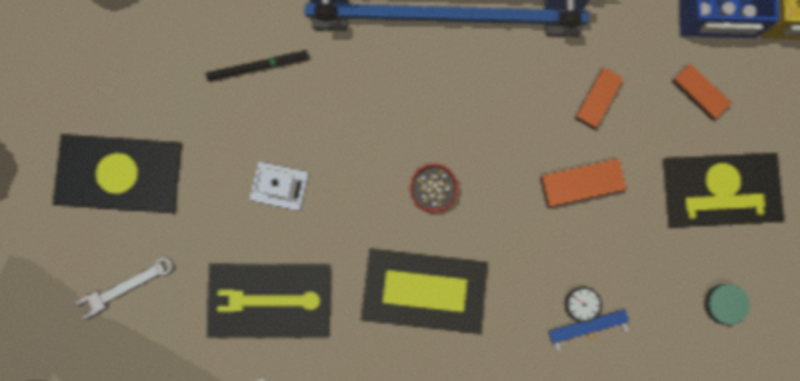

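View pics/side0.png

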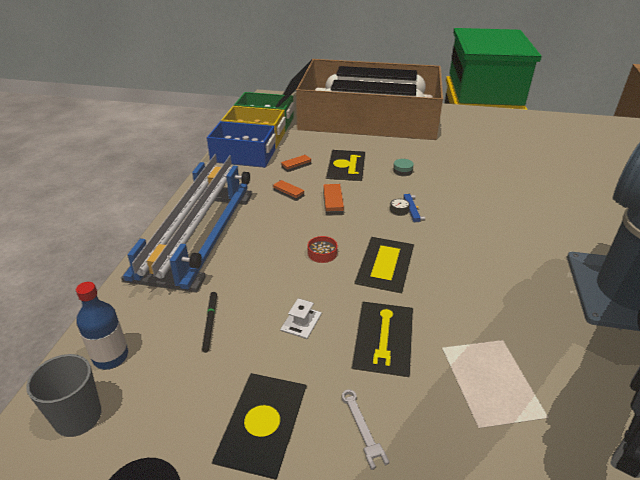

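The side view confirms the top one. In the crop (top crop px), the wrench is at (125,285) with its jaw to the left (+y), the gauge at (585,315) with its dial up (+x) and the puck at (728,303). The full-size oilstone is at (583,183), the two small look-alikes are above it, and the tiles' silhouettes are plain. Next I'll refine the poses by colour and depth.

```bash
cat >> h.py <<'E'
def to(xyz,yaw=None):
    "tool-frame shift (units of 50mm) and turn (8deg units) to bring closing line to yaw(deg, mod 180), tool vertical"
    from scipy.spatial.transform import Rotation as R
    s=r.get_state(); M=R.from_rotvec(s["tcp_rot"]).as_matrix()
    d=np.array(xyz)-s["tcp_pos"]; cy=np.degrees(np.arctan2(M[1,1],M[0,1]))
    a=0 if yaw is None else (yaw-cy+90)%180-90
    tilt=M.T@np.array([0,0,-1]); 
    print("tcp",np.round(s["tcp_pos"],4),"close yaw %.1f"%cy,"j",np.round(s["joints"],2),"t %.1f"%s["time"],"w %.4f gf %.1f"%(s["grip_width"],s["gripper_force"]))
    print("shift/50mm",np.round(M.T@d/.05,2),"az",round(-a/8,2),"alt az",round((-a+(180 if a>0 else -180))/8,2),"tilt",np.round(tilt,3))
E
python3 - <<'E'
from h import *
t=r.get_image("top")
hsv=cv2.cvtColor(t["pixels"],cv2.COLOR_RGB2HSV); H,S,V=cv2.split(hsv)
def rect(m,zlo,zhi,name):
    rc=np.argwhere(m); w=world(t,rc); w=w[(w[:,2]>zlo)&(w[:,2]<zhi)]
    q=cv2.minAreaRect(w[:,:2].astype(np.float32)*1000)
    (a,b)=q[1]; ang=q[2] if a>b else q[2]+90
    print(name,len(w),"mean",np.round(w[:,:2].mean(0)*1000,1),"rect",np.round(q[0],1),np.round(q[1],1),"long yaw %.1f"%((ang)%180),"z",np.round(np.median(w[:,2]),3)); return w
def win(c,r0,hw,hh): m=np.zeros(H.shape,bool); m[int(r0-hh):int(r0+hh),int(c-hw):int(c+hw)]=1; return m
for n,e in dict(oil=(303,284),puck=(142,222),wrench=(222,289),gauge=(461,230)).items():
    y=win(*e,38,26)&(H>20)&(H<40)&(S>150)&(V>90)
    rect(y,-.01,.02,"yel_"+n)
    rect(win(*e,40,30)&(V<75),-.01,.02,"tile_"+n)
rect(win(386,226,26,17)&(H<15)&(S>120),.012,.04,"oilstone")
rect(win(462,289,16,16)&(H>60)&(H<95)&(S>40),.017,.04,"puck")
rect(win(386,295,30,30)&(H>105)&(H<130)&(S>120),.006,.03,"bar")
rect(win(386,290,14,16)&(S<60)&(V>120),.012,.03,"dial")
w=rect(win(146,281,30,24),.0045,.03,"wrench")
for k in r.tip_of("wrench",t)+r.tip_of("gauge",t)[:2]+r.tip_of("tile_wrench",t)[:1]+r.tip_of("tile_puck",t)[:2]: print(k["confidence"],world(t,np.array([k["point"]]).astype(int)))
w=w*1000; c=w[:,:2].mean(0); u,s,v=np.linalg.svd(w[:,:2]-c,full_matrices=False); d=v[0]*np.sign(v[0][1]); p=(w[:,:2]-c)@d
print("axis yaw",np.degrees(np.arctan2(d[1],d[0])),"range",p.min(),p.max(),"origin est",c+d*(p.max()-42),c+d*(p.min()+82))
E
```

```text
yel_oil 709 mean [447.4   2.6] rect [447.3   2.5] [99.8 39.5] long yaw 84.1 z 0.006
tile_oil 1407 mean [446.9   2.1] rect [447.3   2.2] [147.3  86.7] long yaw 84.3 z 0.005
yel_puck 348 mean [587.3 387.9] rect [587.4 387.6] [47.2 47.5] long yaw 94.9 z 0.006
tile_puck 1902 mean [586.3 387.1] rect [586.5 387.9] [149.8  88.2] long yaw 87.0 z 0.005
yel_wrench 286 mean [432.8 196.3] rect [433.4 195. ] [ 23.3 119.2] long yaw 90.5 z 0.006
tile_wrench 1849 mean [432.2 193.4] rect [432.8 194.5] [ 86.5 147.4] long yaw 90.8 z 0.005
yel_gauge 588 mean [ 577.6 -376.5] rect [ 582.  -377.3] [ 68.7 103. ] long yaw 94.3 z 0.006
tile_gauge 1449 mean [ 582.8 -374.4] rect [ 581.1 -375.8] [ 87.6 150. ] long yaw 94.0 z 0.005
oilstone 697 mean [ 584.6 -192.3] rect [ 585.1 -192.6] [39.7 99.9] long yaw 103.8 z 0.022
puck 343 mean [ 436.5 -371.3] rect [ 436.8 -371.4] [47.2 47.9] long yaw 108.8 z 0.024
bar 227 mean [ 407.  -200.1] rect [ 407.2 -200.4] [13.8 95.7] long yaw 106.6 z 0.012
dial 199 mean [ 433.9 -193.4] rect [ 433.6 -193.7] [36.3 35.2] long yaw 89.1 z 0.019
wrench 350 mean [445.3 374.4] rect [440.2 377.9] [131.5  96.8] long yaw 83.9 z 0.008
0.81 [[0.43325226 0.38552376 0.00594042]]
0.4 [[ 0.57880092 -0.19764558  0.02065449]]
0.56 [[ 0.44155623 -0.18748753  0.02076924]]
0.62 [[0.58869684 0.3857816  0.00441238]]
0.53 [[ 0.57449958 -0.37187531  0.00543834]]
axis yaw 116.91352096747077 range -67.54133038971497 56.16175098485395 origin est [438.84272995 387.05704072] [438.70833118 387.32180031]
```

```bash
python3 -c "
from h import *
to((.447,.371,.12),28)"
```

```text
tcp [0.2111 0.4807 0.2563] close yaw 66.3 j [ 1.03  0.05  0.1   1.62 -0.    1.44] t 0.8 w 0.0856 gf 0.0
shift/50mm [-5.2  -0.11  2.73] az 4.79 alt az -17.71 tilt [0. 0. 1.]
```

{"api": "carry_out", "payload": {
  "rows": [
    {"x": -0.74, "y": -0.02, "z": 0.3},
    {"x": -0.74, "y": -0.02, "z": 0.3},
    {"x": -0.74, "y": -0.02, "z": 0.3},
    {"x": -0.74, "y": -0.01, "z": 0.3},
    {"x": -0.74, "y": -0.01, "z": 0.3},
    {"x": -0.75, "y": -0.01, "z": 0.3},
    {"x": -0.75, "z": 0.3},
    {"az": 0.96, "z": 0.16},
    {"az": 0.96, "z": 0.16},
    {"az": 0.96, "z": 0.15},
    {"az": 0.96, "z": 0.16},
    {"az": 0.95}
  ],
  "jaw": 1
}}

```text
invalid input
```

Run:
```python
from h import *
to((.447,.371,.027),28)
im=r.get_image("wrist"); save(im,"w1"); 
for k in r.tip_of("wrench",im): print(k["confidence"],k["point"],world(im,np.array([k["point"]]).astype(int)))
for d in r.trace("wrench",im)[:1]:
    w=world(im,np.argwhere(d["mask"]));w=w[w[:,2]>.003]*1000
    c=w[:,:2].mean(0); u,s,v=np.linalg.svd(w[:,:2]-c,full_matrices=False); q=v[0]*np.sign(v[0][1]); p=(w[:,:2]-c)@q
    print("axis yaw",np.degrees(np.arctan2(q[1],q[0])),"range",p.min(),p.max(),"origin est",c+q*(p.max()-42),c+q*(p.min()+82))
```

```text
tcp [0.2111 0.4807 0.2563] close yaw 66.3 j [ 1.03  0.05  0.1   1.62 -0.    1.44] t 0.8 w 0.0856 gf 0.0
shift/50mm [-5.2  -0.11  4.59] az 4.79 alt az -17.71 tilt [0. 0. 1.]
0.74 [406.0, 320.1] [[0.43146981 0.38605551 0.00752937]]
axis yaw 118.72607001449407 range -66.27058319149393 49.6832420218835 origin est [436.91066637 384.87303747] [433.04349328 391.92894995]
```

View pics/w1.png

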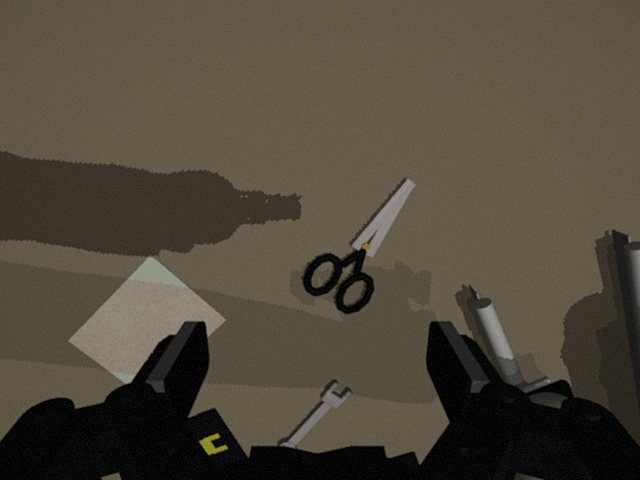

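The move was refused and the arm hasn't moved; the wrist picture shows only the wrench's jaw, near (335,395). I'll try again with all six keys in every row.

{"api": "carry_out", "payload": {
  "rows": [
    {"x": -0.74, "y": -0.02, "z": 0.3, "ax": 0, "ay": 0, "az": 0},
    {"x": -0.74, "y": -0.02, "z": 0.3, "ax": 0, "ay": 0, "az": 0},
    {"x": -0.74, "y": -0.02, "z": 0.3, "ax": 0, "ay": 0, "az": 0},
    {"x": -0.74, "y": -0.01, "z": 0.3, "ax": 0, "ay": 0, "az": 0},
    {"x": -0.74, "y": -0.01, "z": 0.3, "ax": 0, "ay": 0, "az": 0},
    {"x": -0.75, "y": -0.01, "z": 0.3, "ax": 0, "ay": 0, "az": 0},
    {"x": -0.75, "y": 0, "z": 0.3, "ax": 0, "ay": 0, "az": 0},
    {"x": 0, "y": 0, "z": 0.16, "ax": 0, "ay": 0, "az": 0.96},
    {"x": 0, "y": 0, "z": 0.16, "ax": 0, "ay": 0, "az": 0.96},
    {"x": 0, "y": 0, "z": 0.15, "ax": 0, "ay": 0, "az": 0.96},
    {"x": 0, "y": 0, "z": 0.16, "ax": 0, "ay": 0, "az": 0.96},
    {"x": 0, "y": 0, "z": 0, "ax": 0, "ay": 0, "az": 0.95}
  ],
  "jaw": 1
}}

```text
time: 2.5
tcp_pos: [0.4468, 0.3716, 0.1187]
tcp_rot: [-1.624, -2.688, 0.003]
force: [0.1, -0.5, -0.5]
grip_width: 0.0851
gripper_force: 0.0
```

Run:
```python
from h import *
to((.447,.371,.027),28)
im=r.get_image("wrist"); save(im,"w2"); 
print(im["range_z"].max())
t=r.get_image("top")
for im in (im,):
  for d in r.trace("wrench",im)[:2]:
    w=world(im,np.argwhere(d["mask"]));print(d["confidence"],d["extent"]);w=w[(w[:,2]>.004)&(w[:,2]<.02)]*1000
    c=w[:,:2].mean(0); u,s,v=np.linalg.svd(w[:,:2]-c,full_matrices=False); q=v[0]*np.sign(v[0][1]); p=(w[:,:2]-c)@q
    print("axis yaw",np.degrees(np.arctan2(q[1],q[0])),"range",p.min(),p.max(),"c",c)
```

```text
tcp [0.4468 0.3716 0.1187] close yaw 27.7 j [0.58 0.21 0.   1.37 0.   1.67] t 2.5 w 0.0851 gf 0.0
shift/50mm [-0.01  0.    1.83] az -0.04 alt az 22.46 tilt [0.    0.002 1.   ]
0.31603876
0.57 [316.3, 252.6, 43.0, 186.1]
axis yaw 119.69890489591864 range -69.84738385957571 53.64429847308525 c [443.98899028 374.82296743]
```

View pics/w2.png

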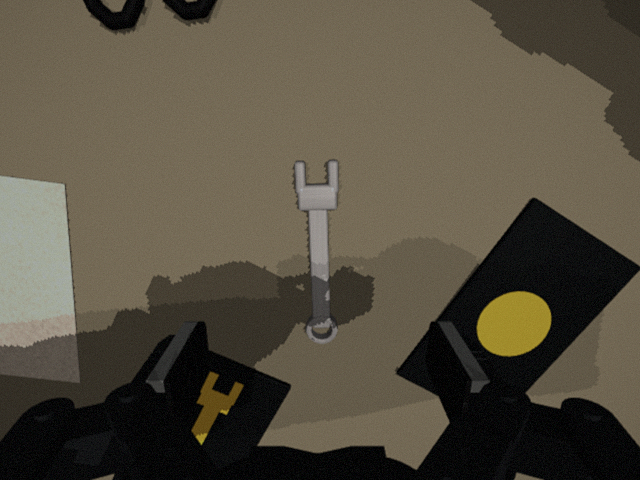

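The wrench is centred between the fingers, shaft along column 318, jaw up. Descending and gripping.

{"api": "carry_out", "payload": {
  "rows": [
    {"x": 0, "y": 0, "z": 0.6, "ax": 0, "ay": 0, "az": -0.2},
    {"x": 0, "y": 0, "z": 0.6, "ax": 0, "ay": 0, "az": 0},
    {"x": 0, "y": 0, "z": 0.4, "ax": 0, "ay": 0, "az": 0},
    {"x": 0, "y": 0, "z": 0.22, "ax": 0, "ay": 0, "az": 0},
    {"x": 0, "y": 0, "z": 0, "ax": 0, "ay": 0, "az": 0}
  ],
  "jaw": 1
}}

```text
time: 3.28
tcp_pos: [0.4469, 0.3717, 0.0282]
tcp_rot: [-1.579, -2.715, 0.002]
force: [0.4, 0.9, -0.0]
grip_width: 0.0853
gripper_force: 0.0
```

{"api": "carry_out", "payload": {
  "rows": [
    {"x": 0, "y": 0, "z": 0, "ax": 0, "ay": 0, "az": 0},
    {"x": 0, "y": 0, "z": 0, "ax": 0, "ay": 0, "az": 0},
    {"x": 0, "y": 0, "z": 0, "ax": 0, "ay": 0, "az": 0},
    {"x": 0, "y": 0, "z": 0, "ax": 0, "ay": 0, "az": 0},
    {"x": 0, "y": 0, "z": 0, "ax": 0, "ay": 0, "az": 0},
    {"x": 0, "y": 0, "z": 0, "ax": 0, "ay": 0, "az": 0},
    {"x": 0, "y": 0, "z": 0, "ax": 0, "ay": 0, "az": 0},
    {"x": 0, "y": 0, "z": 0, "ax": 0, "ay": 0, "az": 0}
  ],
  "jaw": -1
}}

```text
time: 4.28
tcp_pos: [0.4477, 0.3722, 0.0294]
tcp_rot: [1.581, 2.714, 0.001]
force: [-0.8, -0.3, 4.5]
grip_width: 0.0086
gripper_force: 59.0
```

{"api": "carry_out", "payload": {
  "rows": [
    {"x": 0, "y": 0, "z": -0.4, "ax": 0, "ay": 0, "az": 0},
    {"x": 0, "y": 0, "z": -0.8, "ax": 0, "ay": 0, "az": 0},
    {"x": 0, "y": 0, "z": -0.6, "ax": 0, "ay": 0, "az": 0},
    {"x": 0, "y": 0, "z": 0, "ax": 0, "ay": 0, "az": 0}
  ],
  "jaw": -1
}}

```text
time: 4.78
tcp_pos: [0.4489, 0.3731, 0.1213]
tcp_rot: [1.58, 2.713, 0.007]
force: [0.3, 0.3, -1.7]
grip_width: 0.0091
gripper_force: 58.7
```

Run:
```python
from h import *
to((.4328,.199,.12),0.7)
im=r.get_image("wrist"); save(im,"w3");
```

```text
tcp [0.4489 0.3731 0.1213] close yaw 29.6 j [0.58 0.21 0.   1.36 0.   1.63] t 4.8 w 0.0091 gf 58.7
shift/50mm [-2.87 -2.    0.01] az 3.61 alt az -18.89 tilt [-0.    -0.005  1.   ]
```

View pics/w3.png

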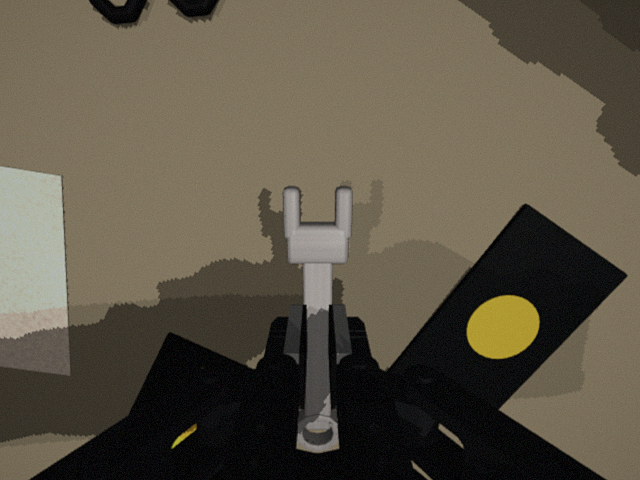

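The wrench is held level on the shaft, jaw ahead at (318,220).

{"api": "carry_out", "payload": {
  "rows": [
    {"x": -0.4, "y": -0.28, "z": 0, "ax": 0, "ay": 0, "az": 0},
    {"x": -0.6, "y": -0.42, "z": 0, "ax": 0, "ay": 0, "az": 0},
    {"x": -0.6, "y": -0.42, "z": 0, "ax": 0, "ay": 0, "az": 0},
    {"x": -0.6, "y": -0.42, "z": 0, "ax": 0, "ay": 0, "az": 0},
    {"x": -0.4, "y": -0.28, "z": 0, "ax": 0, "ay": 0, "az": 0},
    {"x": -0.27, "y": -0.18, "z": 0, "ax": 0, "ay": 0, "az": 0.5},
    {"x": 0, "y": 0, "z": 0, "ax": 0, "ay": 0, "az": 0.9},
    {"x": 0, "y": 0, "z": 0.3, "ax": 0, "ay": 0, "az": 0.9},
    {"x": 0, "y": 0, "z": 0.4, "ax": 0, "ay": 0, "az": 0.9},
    {"x": 0, "y": 0, "z": 0.3, "ax": 0, "ay": 0, "az": 0.41},
    {"x": 0, "y": 0, "z": 0, "ax": 0, "ay": 0, "az": 0}
  ],
  "jaw": -1
}}

```text
time: 6.2
tcp_pos: [0.4281, 0.1969, 0.065]
tcp_rot: [-2.205, -2.233, 0.011]
force: [0.9, -0.0, -0.9]
grip_width: 0.0087
gripper_force: 58.7
```

Run:
```python
from h import *
to((.4328,.199,.0355),0.7)
im=r.get_image("wrist"); save(im,"w4");
```

```text
tcp [0.4281 0.1969 0.065 ] close yaw 0.7 j [ 0.29 -0.04 -0.37  1.25 -0.    1.85] t 6.2 w 0.0087 gf 58.7
shift/50mm [0.04 0.1  0.59] az 0.0 alt az -22.5 tilt [0.002 0.007 1.   ]
```

View pics/w4.png

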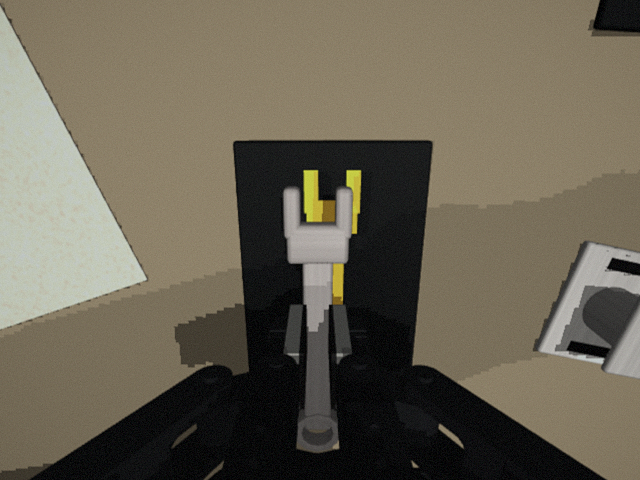

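The wrench hangs over the tile about 5 mm left of the silhouette, which matches the computed correction. Setting it down.

{"api": "carry_out", "payload": {
  "rows": [
    {"x": 0.04, "y": 0.1, "z": 0.2, "ax": 0, "ay": 0, "az": 0},
    {"x": 0, "y": 0, "z": 0.2, "ax": 0, "ay": 0, "az": 0},
    {"x": 0, "y": 0, "z": 0.12, "ax": 0, "ay": 0, "az": 0},
    {"x": 0, "y": 0, "z": 0.08, "ax": 0, "ay": 0, "az": 0},
    {"x": 0, "y": 0, "z": 0, "ax": 0, "ay": 0, "az": 0}
  ],
  "jaw": -1
}}

```text
time: 6.88
tcp_pos: [0.4358, 0.1998, 0.0384]
tcp_rot: [-2.208, -2.235, 0.001]
force: [0.5, -0.0, -0.5]
grip_width: 0.0089
gripper_force: 58.7
```

{"api": "carry_out", "payload": {
  "rows": [
    {"x": 0, "y": -0.05, "z": 0.04, "ax": 0, "ay": 0, "az": 0},
    {"x": 0, "y": 0, "z": 0.03, "ax": 0, "ay": 0, "az": 0},
    {"x": 0, "y": 0, "z": 0, "ax": 0, "ay": 0, "az": 0}
  ],
  "jaw": -1
}}

```text
time: 7.25
tcp_pos: [0.4336, 0.1999, 0.0353]
tcp_rot: [2.208, 2.235, 0.0]
force: [-0.9, -0.5, -2.0]
grip_width: 0.0089
gripper_force: 58.7
```

{"api": "carry_out", "payload": {
  "rows": [
    {"x": 0, "y": 0, "z": 0, "ax": 0, "ay": 0, "az": 0},
    {"x": 0, "y": 0, "z": 0, "ax": 0, "ay": 0, "az": 0},
    {"x": 0, "y": 0, "z": 0, "ax": 0, "ay": 0, "az": 0},
    {"x": 0, "y": 0, "z": 0, "ax": 0, "ay": 0, "az": 0},
    {"x": 0, "y": 0, "z": -0.6, "ax": 0, "ay": 0, "az": 0},
    {"x": 0, "y": 0, "z": -0.8, "ax": 0, "ay": 0, "az": 0},
    {"x": 0, "y": 0, "z": -0.4, "ax": 0, "ay": 0, "az": 0},
    {"x": 0, "y": 0, "z": 0, "ax": 0, "ay": 0, "az": 0}
  ],
  "jaw": 1
}}

```text
time: 8.25
tcp_pos: [0.4353, 0.2004, 0.1275]
tcp_rot: [2.206, 2.233, 0.007]
force: [0.5, -0.2, -0.0]
grip_width: 0.0856
gripper_force: 0.0
```

Run:
```python
from h import *
to((.4338,-.1935,.12),105.5)
im=r.get_image("wrist"); save(im,"w5");
```

```text
tcp [0.4353 0.2004 0.1275] close yaw 0.7 j [ 0.29 -0.07 -0.27  1.36 -0.    1.85] t 8.2 w 0.0856 gf 0.0
shift/50mm [-7.88 -0.13  0.14] az 9.4 alt az -13.1 tilt [-0.001 -0.005  1.   ]
```

View pics/w5.png

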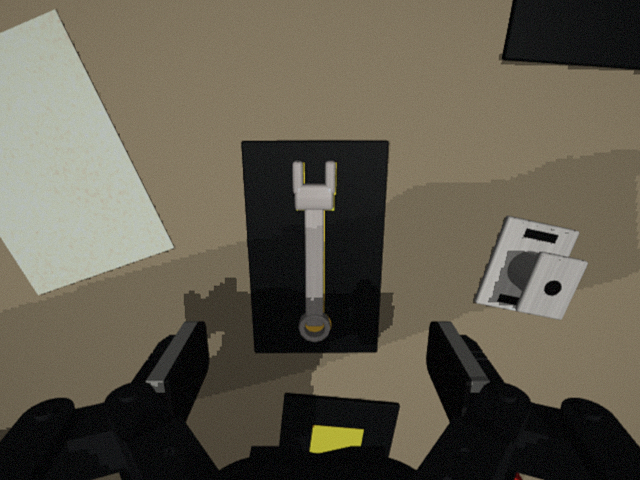

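The wrench covers its silhouette (column 315, rows 160–340). On to the gauge.

{"api": "carry_out", "payload": {
  "rows": [
    {"x": -0.5, "y": -0.01, "z": 0, "ax": 0, "ay": 0, "az": 0},
    {"x": -0.8, "y": -0.01, "z": 0, "ax": 0, "ay": 0, "az": 0},
    {"x": -0.8, "y": -0.01, "z": 0, "ax": 0, "ay": 0, "az": 0},
    {"x": -0.8, "y": -0.01, "z": 0, "ax": 0, "ay": 0, "az": 0},
    {"x": -0.8, "y": -0.01, "z": 0, "ax": 0, "ay": 0, "az": 0},
    {"x": -0.8, "y": -0.01, "z": 0, "ax": 0, "ay": 0, "az": 0},
    {"x": -0.8, "y": -0.01, "z": 0, "ax": 0, "ay": 0, "az": 0},
    {"x": -0.8, "y": -0.01, "z": 0, "ax": 0, "ay": 0, "az": 0},
    {"x": -0.8, "y": -0.01, "z": 0, "ax": 0, "ay": 0, "az": 0},
    {"x": -0.6, "y": -0.02, "z": 0, "ax": 0, "ay": 0, "az": 0},
    {"x": -0.38, "y": -0.02, "z": 0, "ax": 0, "ay": 0, "az": 0},
    {"x": 0, "y": 0, "z": 0, "ax": 0, "ay": 0, "az": 0.5}
  ],
  "jaw": 1
}}

```text
time: 9.8
tcp_pos: [0.4311, -0.1948, 0.1239]
tcp_rot: [-2.287, -2.151, 0.001]
force: [-0.2, 0.5, 0.3]
grip_width: 0.0852
gripper_force: 0.0
```

{"api": "carry_out", "payload": {
  "rows": [
    {"x": 0, "y": 0, "z": 0, "ax": 0, "ay": 0, "az": 0.9},
    {"x": 0, "y": 0, "z": 0, "ax": 0, "ay": 0, "az": 0.9},
    {"x": 0, "y": 0, "z": 0, "ax": 0, "ay": 0, "az": 0.9},
    {"x": 0, "y": 0, "z": 0, "ax": 0, "ay": 0, "az": 0.9},
    {"x": 0, "y": 0, "z": 0, "ax": 0, "ay": 0, "az": 0.9},
    {"x": 0, "y": 0, "z": 0, "ax": 0, "ay": 0, "az": 0.9},
    {"x": 0, "y": 0, "z": 0, "ax": 0, "ay": 0, "az": 0.9},
    {"x": 0, "y": 0, "z": 0, "ax": 0, "ay": 0, "az": 0.9},
    {"x": 0, "y": 0, "z": 0, "ax": 0, "ay": 0, "az": 0.9},
    {"x": 0, "y": 0, "z": 0, "ax": 0, "ay": 0, "az": 0.8},
    {"x": 0, "y": 0, "z": 0, "ax": 0, "ay": 0, "az": 0}
  ],
  "jaw": 1
}}

```text
time: 11.18
tcp_pos: [0.4314, -0.1934, 0.1243]
tcp_rot: [-3.111, -0.426, 0.002]
force: [0.3, 0.6, 0.0]
grip_width: 0.0854
gripper_force: 0.0
```

Run:
```python
from h import *
to((.4338,-.1935,.035),105.5)
im=r.get_image("wrist"); save(im,"w6"); 
hsv=cv2.cvtColor(im["pixels"],cv2.COLOR_RGB2HSV)
m=(abs(hsv[...,0].astype(int)-115)<12)&(hsv[...,1]>120)
w=world(im,np.argwhere(m)); w=w[(w[:,2]>.007)&(w[:,2]<.016)]; print("bar",cv2.minAreaRect(w[:,:2].astype(np.float32)*1000))
w=world(im,np.argwhere(im["range_z"]>0)); w=w[(w[:,2]>.0145)&(w[:,2]<.022)&(np.hypot(w[:,0]-.434,w[:,1]+.1935)<.04)]; print("dial",cv2.minEnclosingCircle(w[:,:2].astype(np.float32)*1000),w.mean(0),len(w))
```

```text
tcp [ 0.4314 -0.1934  0.1243] close yaw -74.4 j [-0.56 -0.07 -0.28  1.36  0.    2.31] t 11.2 w 0.0854 gf 0.0
shift/50mm [0.05 0.02 1.79] az 0.01 alt az -22.49 tilt [0.001 0.002 1.   ]
bar ((487.5164794921875, -178.55908203125), (193.1864471435547, 376.75360107421875), 8.985665321350098)
dial ((422.78546142578125, -194.15866088867188), 32.927879333496094) [ 0.43468808 -0.19424509  0.01960431] 3752
```

View pics/w6.png

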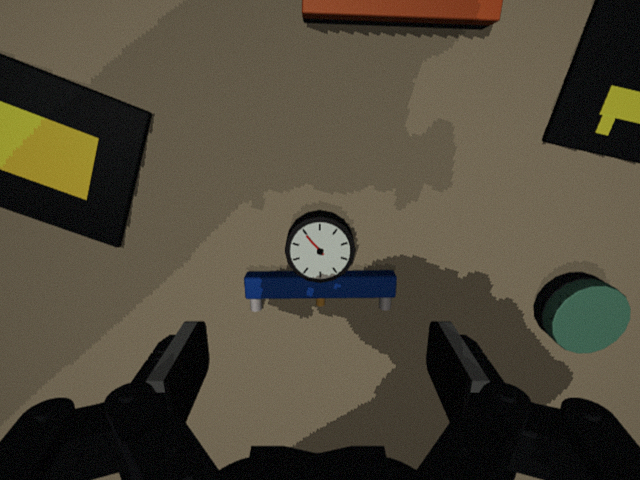

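The gauge is squarely aligned: dial at (320,248), bar level below it. Descending and gripping.

{"api": "carry_out", "payload": {
  "rows": [
    {"x": 0.06, "y": 0.02, "z": 0.5, "ax": 0, "ay": 0, "az": 0},
    {"x": 0, "y": 0, "z": 0.7, "ax": 0, "ay": 0, "az": 0},
    {"x": 0, "y": 0, "z": 0.5, "ax": 0, "ay": 0, "az": 0},
    {"x": 0, "y": 0, "z": 0.25, "ax": 0, "ay": 0, "az": 0},
    {"x": 0, "y": 0, "z": 0, "ax": 0, "ay": 0, "az": 0}
  ],
  "jaw": 1
}}

```text
time: 11.85
tcp_pos: [0.4343, -0.1937, 0.0269]
tcp_rot: [-3.111, -0.424, 0.003]
force: [0.6, 0.6, 0.6]
grip_width: 0.0852
gripper_force: 0.0
```

{"api": "carry_out", "payload": {
  "rows": [
    {"x": 0, "y": 0, "z": 0, "ax": 0, "ay": 0, "az": 0},
    {"x": 0, "y": 0, "z": 0, "ax": 0, "ay": 0, "az": 0},
    {"x": 0, "y": 0, "z": 0, "ax": 0, "ay": 0, "az": 0},
    {"x": 0, "y": 0, "z": 0, "ax": 0, "ay": 0, "az": 0},
    {"x": 0, "y": 0, "z": 0, "ax": 0, "ay": 0, "az": 0},
    {"x": 0, "y": 0, "z": 0, "ax": 0, "ay": 0, "az": 0}
  ],
  "jaw": -1
}}

```text
time: 12.6
tcp_pos: [0.4364, -0.1951, 0.0296]
tcp_rot: [3.111, 0.423, 0.004]
force: [-0.5, 1.0, 6.5]
grip_width: 0.0416
gripper_force: 61.2
```

Run:
```python
from h import *
to((.594,-.3754,.12),94.2)
```

```text
tcp [ 0.4364 -0.1951  0.0296] close yaw -74.5 j [-0.56  0.   -0.41  1.16  0.    2.31] t 12.6 w 0.0416 gf 61.2
shift/50mm [ 2.08  4.32 -1.79] az 1.41 alt az -21.09 tilt [-0.002 -0.002  1.   ]
```

{"api": "carry_out", "payload": {
  "rows": [
    {"x": 0, "y": 0, "z": -0.3, "ax": 0, "ay": 0, "az": 0},
    {"x": 0, "y": 0, "z": -0.6, "ax": 0, "ay": 0, "az": 0},
    {"x": 0, "y": 0, "z": -0.7, "ax": 0, "ay": 0, "az": 0},
    {"x": 0.14, "y": 0.3, "z": -0.25, "ax": 0, "ay": 0, "az": 0},
    {"x": 0.28, "y": 0.58, "z": 0, "ax": 0, "ay": 0, "az": 0},
    {"x": 0.34, "y": 0.68, "z": 0, "ax": 0, "ay": 0, "az": 0},
    {"x": 0.34, "y": 0.68, "z": 0, "ax": 0, "ay": 0, "az": 0},
    {"x": 0.34, "y": 0.68, "z": 0, "ax": 0, "ay": 0, "az": 0},
    {"x": 0.34, "y": 0.68, "z": 0, "ax": 0, "ay": 0, "az": 0},
    {"x": 0.28, "y": 0.5, "z": 0, "ax": 0, "ay": 0, "az": 0},
    {"x": 0.06, "y": 0.22, "z": 0, "ax": 0, "ay": 0, "az": 0.3},
    {"x": 0, "y": 0, "z": 0, "ax": 0, "ay": 0, "az": 0}
  ],
  "jaw": -1
}}

```text
time: 14.1
tcp_pos: [0.5948, -0.3746, 0.1196]
tcp_rot: [-3.12, -0.358, 0.002]
force: [0.1, 0.2, -2.2]
grip_width: 0.0417
gripper_force: 61.0
```

{"api": "carry_out", "payload": {
  "rows": [
    {"x": 0, "y": 0, "z": 0.3, "ax": 0, "ay": 0, "az": 0.6},
    {"x": 0, "y": 0, "z": 0.4, "ax": 0, "ay": 0, "az": 0.51},
    {"x": 0, "y": 0, "z": 0.3, "ax": 0, "ay": 0, "az": 0},
    {"x": 0, "y": 0, "z": 0, "ax": 0, "ay": 0, "az": 0}
  ],
  "jaw": -1
}}

```text
time: 14.6
tcp_pos: [0.5935, -0.3728, 0.0681]
tcp_rot: [-3.136, -0.118, 0.006]
force: [0.1, -0.4, -2.0]
grip_width: 0.0417
gripper_force: 61.1
```

Run:
```python
from h import *
to((.5955,-.3755,.0352),94.2)
im=r.get_image("wrist"); save(im,"w7");
```

```text
tcp [ 0.5935 -0.3728  0.0681] close yaw -85.7 j [-0.66  0.55  0.34  1.36  0.    2.41] t 14.6 w 0.0417 gf 61.1
shift/50mm [0.04 0.06 0.66] az 0.01 alt az -22.49 tilt [0.003 0.003 1.   ]
```

View pics/w7.png

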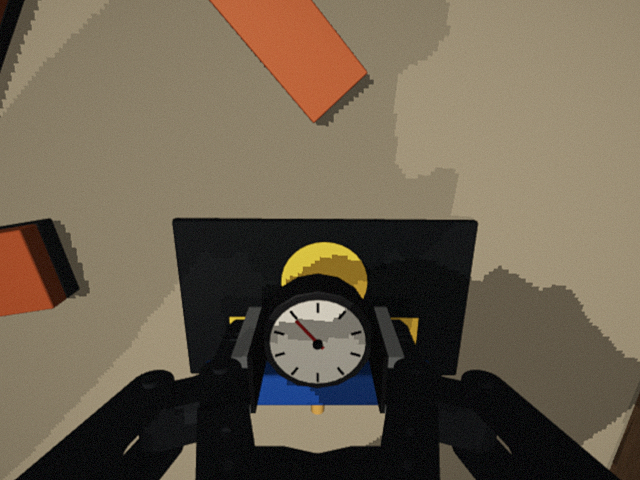

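The gauge hangs in line with its silhouette; the disc at (323,275) looks ahead only because of the viewing angle. Lowering.

{"api": "carry_out", "payload": {
  "rows": [
    {"x": 0.04, "y": 0.06, "z": 0.25, "ax": 0, "ay": 0, "az": 0},
    {"x": 0, "y": 0, "z": 0.2, "ax": 0, "ay": 0, "az": 0},
    {"x": 0, "y": 0, "z": 0.12, "ax": 0, "ay": 0, "az": 0},
    {"x": 0, "y": 0, "z": 0.06, "ax": 0, "ay": 0, "az": 0},
    {"x": 0, "y": 0, "z": 0.04, "ax": 0, "ay": 0, "az": 0},
    {"x": 0, "y": 0, "z": 0, "ax": 0, "ay": 0, "az": 0}
  ],
  "jaw": -1
}}

```text
time: 15.4
tcp_pos: [0.5972, -0.377, 0.0369]
tcp_rot: [3.139, 0.115, 0.0]
force: [-0.7, 0.0, -1.6]
grip_width: 0.0413
gripper_force: 61.1
```

{"api": "carry_out", "payload": {
  "rows": [
    {"x": -0.02, "y": -0.02, "z": 0.04, "ax": 0, "ay": 0, "az": 0},
    {"x": 0, "y": 0, "z": 0.01, "ax": 0, "ay": 0, "az": 0},
    {"x": 0, "y": 0, "z": 0, "ax": 0, "ay": 0, "az": 0}
  ],
  "jaw": -1
}}

```text
time: 15.78
tcp_pos: [0.5961, -0.3761, 0.0347]
tcp_rot: [3.139, 0.115, 0.0]
force: [-0.4, 1.2, -0.1]
grip_width: 0.0416
gripper_force: 61.3
```

{"api": "carry_out", "payload": {
  "rows": [
    {"x": 0, "y": 0, "z": 0, "ax": 0, "ay": 0, "az": 0},
    {"x": 0, "y": 0, "z": 0, "ax": 0, "ay": 0, "az": 0},
    {"x": 0, "y": 0, "z": 0, "ax": 0, "ay": 0, "az": 0},
    {"x": 0, "y": 0, "z": 0, "ax": 0, "ay": 0, "az": 0},
    {"x": 0, "y": 0, "z": -0.5, "ax": 0, "ay": 0, "az": 0},
    {"x": 0, "y": 0, "z": -0.8, "ax": 0, "ay": 0, "az": 0},
    {"x": 0, "y": 0, "z": -0.5, "ax": 0, "ay": 0, "az": 0},
    {"x": 0, "y": 0, "z": 0, "ax": 0, "ay": 0, "az": 0}
  ],
  "jaw": 1
}}

```text
time: 16.77
tcp_pos: [0.5978, -0.3773, 0.128]
tcp_rot: [3.135, 0.115, 0.008]
force: [0.7, 0.3, 0.5]
grip_width: 0.0855
gripper_force: 0.0
```

Run:
```python
from h import *
to((.4365,-.3715,.11))
im=r.get_image("wrist"); save(im,"w8");
```

```text
tcp [ 0.5978 -0.3773  0.128 ] close yaw -85.8 j [-0.66  0.53  0.44  1.47  0.    2.41] t 16.8 w 0.0855 gf 0.0
shift/50mm [-3.21 -0.36  0.34] az 0.0 alt az -22.5 tilt [-0.005 -0.005  1.   ]
```

View pics/w8.png

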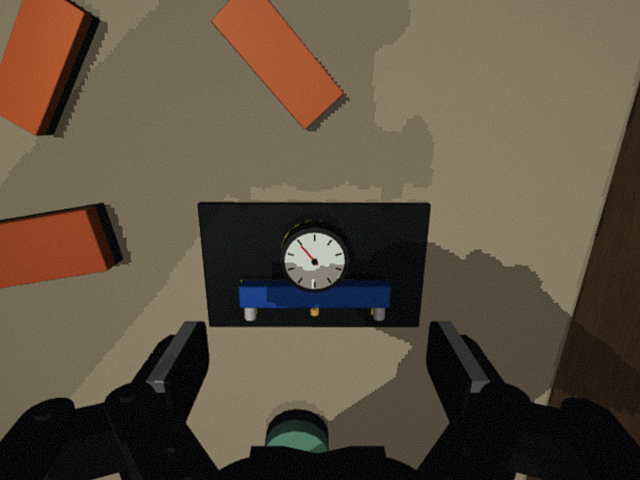

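The gauge covers its silhouette, dial at (315,258) and bar below. Next the puck, unwinding the last joint on the way.

{"api": "carry_out", "payload": {
  "rows": [
    {"x": -0.45, "y": -0.06, "z": 0, "ax": 0, "ay": 0, "az": 0},
    {"x": -0.8, "y": -0.08, "z": 0, "ax": 0, "ay": 0, "az": 0},
    {"x": -0.8, "y": -0.08, "z": 0, "ax": 0, "ay": 0, "az": 0},
    {"x": -0.7, "y": -0.08, "z": 0.1, "ax": 0, "ay": 0, "az": 0},
    {"x": -0.46, "y": -0.06, "z": 0.2, "ax": 0, "ay": 0, "az": 0},
    {"x": 0, "y": 0, "z": 0, "ax": 0, "ay": 0, "az": -0.6},
    {"x": 0, "y": 0, "z": 0, "ax": 0, "ay": 0, "az": -0.9},
    {"x": 0, "y": 0, "z": 0, "ax": 0, "ay": 0, "az": -0.9},
    {"x": 0, "y": 0, "z": 0, "ax": 0, "ay": 0, "az": -0.9},
    {"x": 0, "y": 0, "z": 0, "ax": 0, "ay": 0, "az": -0.9},
    {"x": 0, "y": 0, "z": 0, "ax": 0, "ay": 0, "az": -0.9},
    {"x": 0, "y": 0, "z": 0, "ax": 0, "ay": 0, "az": -0.9}
  ],
  "jaw": 1
}}

```text
time: 18.32
tcp_pos: [0.4335, -0.3687, 0.1065]
tcp_rot: [-2.814, -1.386, 0.002]
force: [-0.5, -0.2, 0.6]
grip_width: 0.0853
gripper_force: 0.0
```

{"api": "carry_out", "payload": {
  "rows": [
    {"x": 0, "y": 0, "z": 0, "ax": 0, "ay": 0, "az": -0.9},
    {"x": 0, "y": 0, "z": 0, "ax": 0, "ay": 0, "az": -0.9},
    {"x": 0, "y": 0, "z": 0, "ax": 0, "ay": 0, "az": -0.9},
    {"x": 0, "y": 0, "z": 0, "ax": 0, "ay": 0, "az": -0.9},
    {"x": 0, "y": 0, "z": 0, "ax": 0, "ay": 0, "az": 0}
  ],
  "jaw": 1
}}

```text
time: 18.95
tcp_pos: [0.4337, -0.3689, 0.107]
tcp_rot: [-2.387, -2.036, 0.0]
force: [-0.4, 0.1, 0.8]
grip_width: 0.0855
gripper_force: 0.0
```

Run:
```python
from h import *
to((.4365,-.3715,.033))
im=r.get_image("wrist")
h=cv2.cvtColor(im["pixels"],cv2.COLOR_RGB2HSV)
w=world(im,np.argwhere((h[...,0]>60)&(h[...,0]<95)&(h[...,1]>40))); w=w[(w[:,2]>.018)&(w[:,2]<.03)&(abs(w[:,0]-.437)<.05)]
print(len(w),cv2.minAreaRect(w[:,:2].astype(np.float32)*1000),w.mean(0))
```

```text
tcp [ 0.4337 -0.3689  0.107 ] close yaw -9.1 j [-0.82  0.19 -0.05  1.34 -0.    0.91] t 18.9 w 0.0855 gf 0.0
shift/50mm [-0.05  0.07  1.48] az 0.0 alt az -22.5 tilt [-0.002  0.003  1.   ]
5609 ((436.7346496582031, -373.7967834472656), (48.95152282714844, 48.89902877807617), 59.013038635253906) [ 0.43705456 -0.37221148  0.02505577]
```

{"api": "carry_out", "payload": {
  "rows": [
    {"x": -0.08, "y": 0.07, "z": 0.4, "ax": 0, "ay": 0, "az": 0},
    {"x": 0, "y": 0, "z": 0.6, "ax": 0, "ay": 0, "az": 0},
    {"x": 0, "y": 0, "z": 0.48, "ax": 0, "ay": 0, "az": 0},
    {"x": 0, "y": 0, "z": 0, "ax": 0, "ay": 0, "az": 0}
  ],
  "jaw": 1
}}

```text
time: 19.5
tcp_pos: [0.4353, -0.3721, 0.0309]
tcp_rot: [-2.384, -2.034, 0.001]
force: [-0.2, 0.5, -0.3]
grip_width: 0.0853
gripper_force: 0.0
```

{"api": "carry_out", "payload": {
  "rows": [
    {"x": 0, "y": 0, "z": 0, "ax": 0, "ay": 0, "az": 0},
    {"x": 0, "y": 0, "z": 0, "ax": 0, "ay": 0, "az": 0},
    {"x": 0, "y": 0, "z": 0, "ax": 0, "ay": 0, "az": 0},
    {"x": 0, "y": 0, "z": 0, "ax": 0, "ay": 0, "az": 0},
    {"x": 0, "y": 0, "z": 0, "ax": 0, "ay": 0, "az": 0},
    {"x": 0, "y": 0, "z": -0.3, "ax": 0, "ay": 0, "az": 0},
    {"x": 0, "y": 0, "z": -0.7, "ax": 0, "ay": 0, "az": 0},
    {"x": 0, "y": 0, "z": -0.7, "ax": 0, "ay": 0, "az": 0},
    {"x": 0, "y": 0, "z": -0.1, "ax": 0, "ay": 0, "az": 0},
    {"x": 0, "y": 0, "z": 0, "ax": 0, "ay": 0, "az": 0}
  ],
  "jaw": -1
}}

```text
time: 20.75
tcp_pos: [0.4373, -0.3743, 0.1249]
tcp_rot: [-2.388, -2.04, 0.0]
force: [0.3, 0.3, -1.2]
grip_width: 0.047
gripper_force: 61.9
```

Run:
```python
from h import *
to((.5873,.3878,.12))
```

```text
tcp [ 0.4373 -0.3743  0.1249] close yaw -9.0 j [-0.82  0.19 -0.01  1.37  0.    0.9 ] t 20.8 w 0.0470 gf 61.9
shift/50mm [15.52  0.58  0.1 ] az 0.0 alt az -22.5 tilt [-0.  0.  1.]
```

{"api": "carry_out", "payload": {
  "rows": [
    {"x": 0.5, "y": 0.03, "z": 0, "ax": 0, "ay": 0, "az": 0},
    {"x": 0.8, "y": 0.03, "z": 0, "ax": 0, "ay": 0, "az": 0},
    {"x": 0.8, "y": 0.03, "z": 0, "ax": 0, "ay": 0, "az": 0},
    {"x": 0.8, "y": 0.03, "z": 0, "ax": 0, "ay": 0, "az": 0},
    {"x": 0.8, "y": 0.03, "z": 0, "ax": 0, "ay": 0, "az": 0},
    {"x": 0.8, "y": 0.03, "z": 0, "ax": 0, "ay": 0, "az": 0},
    {"x": 0.8, "y": 0.03, "z": 0, "ax": 0, "ay": 0, "az": 0},
    {"x": 0.8, "y": 0.03, "z": 0, "ax": 0, "ay": 0, "az": 0},
    {"x": 0.8, "y": 0.03, "z": 0, "ax": 0, "ay": 0, "az": 0},
    {"x": 0.8, "y": 0.03, "z": 0, "ax": 0, "ay": 0, "az": 0}
  ],
  "jaw": -1
}}

```text
time: 22.0
tcp_pos: [0.5106, 0.0062, 0.1232]
tcp_rot: [-2.385, -2.039, 0.004]
force: [0.8, 0.9, -1.2]
grip_width: 0.0469
gripper_force: 61.9
```

{"api": "carry_out", "payload": {
  "rows": [
    {"x": 0.8, "y": 0.03, "z": 0, "ax": 0, "ay": 0, "az": 0},
    {"x": 0.8, "y": 0.03, "z": 0, "ax": 0, "ay": 0, "az": 0},
    {"x": 0.8, "y": 0.03, "z": 0, "ax": 0, "ay": 0, "az": 0},
    {"x": 0.8, "y": 0.03, "z": 0, "ax": 0, "ay": 0, "az": 0},
    {"x": 0.8, "y": 0.03, "z": 0, "ax": 0, "ay": 0, "az": 0},
    {"x": 0.8, "y": 0.03, "z": 0, "ax": 0, "ay": 0, "az": 0},
    {"x": 0.8, "y": 0.03, "z": 0, "ax": 0, "ay": 0, "az": 0},
    {"x": 0.8, "y": 0.03, "z": 0, "ax": 0, "ay": 0, "az": 0},
    {"x": 0.8, "y": 0.03, "z": 0, "ax": 0, "ay": 0, "az": 0},
    {"x": 0.4, "y": 0.02, "z": 0, "ax": 0, "ay": 0, "az": 0},
    {"x": 0.2, "y": 0, "z": 0, "ax": 0, "ay": 0, "az": 0},
    {"x": 0, "y": 0, "z": 0, "ax": 0, "ay": 0, "az": 0}
  ],
  "jaw": -1
}}

```text
time: 23.5
tcp_pos: [0.5864, 0.3868, 0.1238]
tcp_rot: [-2.387, -2.042, 0.004]
force: [-0.6, -0.5, -1.1]
grip_width: 0.0472
gripper_force: 61.9
```

Run:
```python
from h import *
to((.5873,.3878,.0375))
```

```text
tcp [0.5864 0.3868 0.1238] close yaw -8.9 j [ 0.49  0.53  0.43  1.47 -0.    2.21] t 23.5 w 0.0472 gf 61.9
shift/50mm [0.03 0.02 1.73] az 0.0 alt az -22.5 tilt [0.002 0.002 1.   ]
```

{"api": "carry_out", "payload": {
  "rows": [
    {"x": 0.02, "y": 0.02, "z": 0.5, "ax": 0, "ay": 0, "az": 0},
    {"x": 0, "y": 0, "z": 0.6, "ax": 0, "ay": 0, "az": 0},
    {"x": 0, "y": 0, "z": 0.4, "ax": 0, "ay": 0, "az": 0},
    {"x": 0, "y": 0, "z": 0.14, "ax": 0, "ay": 0, "az": 0},
    {"x": 0, "y": 0, "z": 0, "ax": 0, "ay": 0, "az": 0},
    {"x": 0, "y": 0, "z": 0, "ax": 0, "ay": 0, "az": 0}
  ],
  "jaw": -1
}}

```text
time: 24.25
tcp_pos: [0.5896, 0.3874, 0.0443]
tcp_rot: [2.389, 2.04, 0.003]
force: [1.2, -0.8, -2.0]
grip_width: 0.0468
gripper_force: 61.9
```

{"api": "carry_out", "payload": {
  "rows": [
    {"x": 0, "y": -0.03, "z": 0.08, "ax": 0, "ay": 0, "az": 0},
    {"x": 0, "y": 0, "z": 0.04, "ax": 0, "ay": 0, "az": 0},
    {"x": 0, "y": 0, "z": 0.02, "ax": 0, "ay": 0, "az": 0},
    {"x": 0, "y": 0, "z": 0, "ax": 0, "ay": 0, "az": 0}
  ],
  "jaw": -1
}}

```text
time: 24.75
tcp_pos: [0.5892, 0.3879, 0.0424]
tcp_rot: [2.387, 2.039, 0.008]
force: [-4.1, -3.5, 14.3]
grip_width: 0.0471
gripper_force: 63.5
```

{"api": "carry_out", "payload": {
  "rows": [
    {"x": 0, "y": 0, "z": -0.1, "ax": 0, "ay": 0, "az": 0},
    {"x": 0, "y": 0, "z": 0, "ax": 0, "ay": 0, "az": 0},
    {"x": 0, "y": 0, "z": 0, "ax": 0, "ay": 0, "az": 0}
  ],
  "jaw": -1
}}

```text
time: 25.12
tcp_pos: [0.5881, 0.388, 0.0425]
tcp_rot: [2.388, 2.04, 0.003]
force: [-0.2, -0.0, 6.1]
grip_width: 0.0469
gripper_force: 62.6
```

Run:
```python
from h import *
to((.5873,.3878,.0375))
a=r.get_image("wrist")["pixels"]; b=r.get_image("side")["pixels"]
c=cv2.resize(b[340:480,180:380],(571,400)); 
cv2.imwrite("pics/m9.png",np.hstack([cv2.resize(a,(229,172)).repeat(1,0) if 0 else cv2.copyMakeBorder(cv2.resize(a,(229,172)),0,228,0,0,0),c])[:,:,::-1])
```

```text
tcp [0.5881 0.388  0.0425] close yaw -9.0 j [0.49 0.56 0.31 1.31 0.   2.22] t 25.1 w 0.0469 gf 62.6
shift/50mm [-0.01 -0.02  0.1 ] az 0.0 alt az -22.5 tilt [-0.001 -0.002  1.   ]
```

View pics/m9.png

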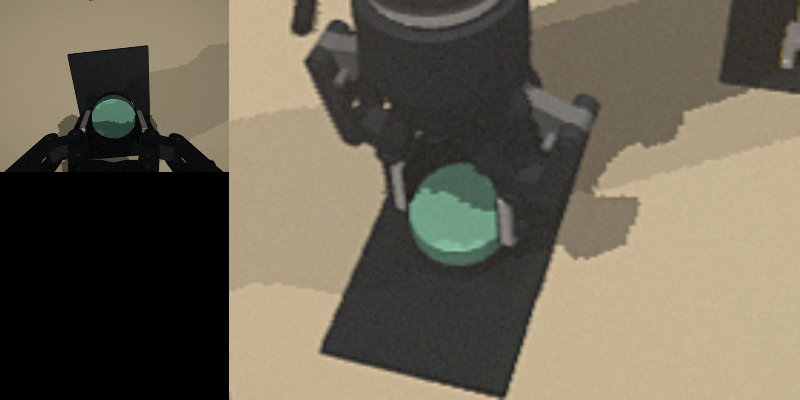

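The puck sits level on the tile, centred over the disc; 6 N of upward force confirms contact. Releasing.

{"api": "carry_out", "payload": {
  "rows": [
    {"x": 0, "y": 0, "z": 0, "ax": 0, "ay": 0, "az": 0},
    {"x": 0, "y": 0, "z": 0, "ax": 0, "ay": 0, "az": 0},
    {"x": 0, "y": 0, "z": 0, "ax": 0, "ay": 0, "az": 0},
    {"x": 0, "y": 0, "z": 0, "ax": 0, "ay": 0, "az": 0},
    {"x": 0, "y": 0, "z": -0.5, "ax": 0, "ay": 0, "az": 0},
    {"x": 0, "y": 0, "z": -0.8, "ax": 0, "ay": 0, "az": 0},
    {"x": 0, "y": 0, "z": -0.4, "ax": 0, "ay": 0, "az": 0},
    {"x": 0, "y": 0, "z": 0, "ax": 0, "ay": 0, "az": 0}
  ],
  "jaw": 1
}}

```text
time: 26.22
tcp_pos: [0.5889, 0.3883, 0.1293]
tcp_rot: [2.388, 2.04, 0.009]
force: [0.5, -0.4, -0.2]
grip_width: 0.0854
gripper_force: 0.0
```

Run:
```python
from h import *
to((.585,-.1925,.12),13.8)
im=r.get_image("wrist")
h=cv2.cvtColor(im["pixels"],cv2.COLOR_RGB2HSV)
w=world(im,np.argwhere((h[...,0]>60)&(h[...,0]<95)&(h[...,1]>40))); w=w[(w[:,2]>.015)&(w[:,2]<.04)&(abs(w[:,0]-.587)<.05)]
print(len(w),cv2.minAreaRect(w[:,:2].astype(np.float32)*1000),w.mean(0))
```

```text
tcp [0.5889 0.3883 0.1293] close yaw -9.0 j [ 0.49  0.53  0.43  1.47 -0.    2.22] t 26.2 w 0.0854 gf 0.0
shift/50mm [-11.49   1.74   0.16] az -2.85 alt az 19.65 tilt [-0.003 -0.004  1.   ]
5183 ((587.0680541992188, 389.2364807128906), (49.27642059326172, 49.3553581237793), 80.9846420288086) [0.58718351 0.39112692 0.02977021]
```

The puck is at (587.1, 389.2) against a target of (587.3, 387.8), top at 30 mm, so it is placed. Now the oilstone.

{"api": "carry_out", "payload": {
  "rows": [
    {"x": -0.5, "y": 0.08, "z": 0, "ax": 0, "ay": 0, "az": 0},
    {"x": -0.9, "y": 0.14, "z": 0, "ax": 0, "ay": 0, "az": 0},
    {"x": -0.9, "y": 0.14, "z": 0, "ax": 0, "ay": 0, "az": 0},
    {"x": -0.9, "y": 0.14, "z": 0, "ax": 0, "ay": 0, "az": 0},
    {"x": -0.9, "y": 0.14, "z": 0, "ax": 0, "ay": 0, "az": 0},
    {"x": -0.9, "y": 0.14, "z": 0, "ax": 0, "ay": 0, "az": 0},
    {"x": -0.9, "y": 0.14, "z": 0, "ax": 0, "ay": 0, "az": 0},
    {"x": -0.9, "y": 0.14, "z": 0, "ax": 0, "ay": 0, "az": 0},
    {"x": -0.9, "y": 0.14, "z": 0, "ax": 0, "ay": 0, "az": 0},
    {"x": -0.9, "y": 0.14, "z": 0, "ax": 0, "ay": 0, "az": 0},
    {"x": -0.9, "y": 0.14, "z": 0, "ax": 0, "ay": 0, "az": 0},
    {"x": -0.9, "y": 0.14, "z": 0, "ax": 0, "ay": 0, "az": 0}
  ],
  "jaw": 1
}}

```text
time: 27.78
tcp_pos: [0.5847, -0.1398, 0.1238]
tcp_rot: [-2.386, -2.038, 0.003]
force: [0.4, 1.2, -0.7]
grip_width: 0.0855
gripper_force: 0.0
```

{"api": "carry_out", "payload": {
  "rows": [
    {"x": -0.7, "y": 0.08, "z": 0, "ax": 0, "ay": 0, "az": 0},
    {"x": -0.39, "y": 0.04, "z": 0, "ax": 0, "ay": 0, "az": 0},
    {"x": 0, "y": 0, "z": 0, "ax": 0, "ay": 0, "az": -0.7},
    {"x": 0, "y": 0, "z": 0, "ax": 0, "ay": 0, "az": -0.8},
    {"x": 0, "y": 0, "z": 0, "ax": 0, "ay": 0, "az": -0.8},
    {"x": 0, "y": 0, "z": 0, "ax": 0, "ay": 0, "az": -0.55},
    {"x": 0, "y": 0, "z": 0, "ax": 0, "ay": 0, "az": 0}
  ],
  "jaw": 1
}}

```text
time: 28.65
tcp_pos: [0.5831, -0.1925, 0.1251]
tcp_rot: [-1.937, -2.471, 0.0]
force: [-1.1, 0.3, -0.5]
grip_width: 0.0856
gripper_force: 0.0
```

Run:
```python
from h import *
to((.585,-.1925,.036),13.8)
im=r.get_image("wrist"); save(im,"w10")
h=cv2.cvtColor(im["pixels"],cv2.COLOR_RGB2HSV)
w=world(im,np.argwhere((h[...,0]<15)&(h[...,1]>120))); w=w[(w[:,2]>.017)&(w[:,2]<.03)&(np.hypot(w[:,0]-.585,w[:,1]+.192)<.06)]
print(len(w),cv2.minAreaRect(w[:,:2].astype(np.float32)*1000),w.mean(0))
```

```text
tcp [ 0.5831 -0.1925  0.1251] close yaw 13.8 j [-0.43  0.29  0.11  1.39  0.    0.9 ] t 28.6 w 0.0856 gf 0.0
shift/50mm [-0.01  0.04  1.78] az 0.0 alt az -22.5 tilt [-0.002  0.002  1.   ]
9892 ((585.4947509765625, -194.6067352294922), (40.05562973022461, 99.73990631103516), 13.673596382141113) [ 0.58454847 -0.190843    0.02321219]
```

View pics/w10.png

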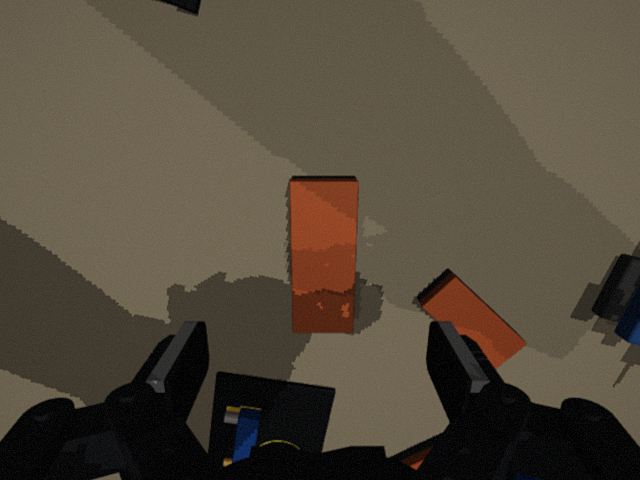

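The right stone (100×40 mm by depth) is upright between the fingers at column 324.

{"api": "carry_out", "payload": {
  "rows": [
    {"x": -0.03, "y": 0.04, "z": 0.5, "ax": 0, "ay": 0, "az": 0},
    {"x": 0, "y": 0, "z": 0.7, "ax": 0, "ay": 0, "az": 0},
    {"x": 0, "y": 0, "z": 0.4, "ax": 0, "ay": 0, "az": 0},
    {"x": 0, "y": 0, "z": 0.16, "ax": 0, "ay": 0, "az": 0},
    {"x": 0, "y": 0, "z": 0, "ax": 0, "ay": 0, "az": 0}
  ],
  "jaw": 1
}}

```text
time: 29.32
tcp_pos: [0.5855, -0.1942, 0.0378]
tcp_rot: [-1.938, -2.471, 0.0]
force: [0.4, 1.2, -0.3]
grip_width: 0.0856
gripper_force: 0.0
```

{"api": "carry_out", "payload": {
  "rows": [
    {"x": 0, "y": 0, "z": 0, "ax": 0, "ay": 0, "az": 0},
    {"x": 0, "y": 0, "z": 0, "ax": 0, "ay": 0, "az": 0},
    {"x": 0, "y": 0, "z": 0, "ax": 0, "ay": 0, "az": 0},
    {"x": 0, "y": 0, "z": 0, "ax": 0, "ay": 0, "az": 0},
    {"x": 0, "y": 0, "z": 0, "ax": 0, "ay": 0, "az": 0}
  ],
  "jaw": -1
}}

```text
time: 29.95
tcp_pos: [0.5869, -0.195, 0.0399]
tcp_rot: [1.937, 2.47, 0.001]
force: [0.3, -0.1, 5.7]
grip_width: 0.0376
gripper_force: 60.9
```

{"api": "carry_out", "payload": {
  "rows": [
    {"x": 0, "y": 0, "z": -0.3, "ax": 0, "ay": 0, "az": 0},
    {"x": 0, "y": 0, "z": -0.7, "ax": 0, "ay": 0, "az": 0},
    {"x": 0, "y": 0, "z": -0.7, "ax": 0, "ay": 0, "az": 0},
    {"x": 0, "y": 0, "z": 0, "ax": 0, "ay": 0, "az": 0}
  ],
  "jaw": -1
}}

```text
time: 30.45
tcp_pos: [0.588, -0.1955, 0.1274]
tcp_rot: [1.934, 2.467, 0.003]
force: [0.8, -0.6, -1.3]
grip_width: 0.0381
gripper_force: 60.5
```

Run:
```python
from h import *
to((.4475,.0025,.12),-5.8)
```

```text
tcp [ 0.588  -0.1955  0.1274] close yaw 13.8 j [-0.43  0.29  0.12  1.39 -0.    0.9 ] t 30.4 w 0.0381 gf 60.5
shift/50mm [ 4.52 -1.78  0.12] az 2.45 alt az -20.05 tilt [ 0.004 -0.006  1.   ]
```

{"api": "carry_out", "payload": {
  "rows": [
    {"x": 0.32, "y": -0.13, "z": 0, "ax": 0, "ay": 0, "az": 0},
    {"x": 0.7, "y": -0.28, "z": 0, "ax": 0, "ay": 0, "az": 0},
    {"x": 0.7, "y": -0.28, "z": 0, "ax": 0, "ay": 0, "az": 0},
    {"x": 0.7, "y": -0.28, "z": 0, "ax": 0, "ay": 0, "az": 0},
    {"x": 0.7, "y": -0.28, "z": 0, "ax": 0, "ay": 0, "az": 0},
    {"x": 0.7, "y": -0.28, "z": 0, "ax": 0, "ay": 0, "az": 0},
    {"x": 0.5, "y": -0.18, "z": 0, "ax": 0, "ay": 0, "az": 0},
    {"x": 0.2, "y": -0.07, "z": 0.3, "ax": 0, "ay": 0, "az": 0},
    {"x": 0, "y": 0, "z": 0.4, "ax": 0, "ay": 0, "az": 0.6},
    {"x": 0, "y": 0, "z": 0.3, "ax": 0, "ay": 0, "az": 0.8},
    {"x": 0, "y": 0, "z": 0.1, "ax": 0, "ay": 0, "az": 0.8},
    {"x": 0, "y": 0, "z": 0, "ax": 0, "ay": 0, "az": 0.25}
  ],
  "jaw": -1
}}

```text
time: 31.95
tcp_pos: [0.4435, 0.004, 0.0661]
tcp_rot: [-2.329, -2.103, 0.005]
force: [0.2, -0.1, -1.2]
grip_width: 0.0379
gripper_force: 60.5
```

Run:
```python
from h import *
r.get_image("top")
to((.4475,.0025,.0455),-5.8)
```

```text
tcp [0.4442 0.0039 0.0669] close yaw -5.8 j [-0.14 -0.11 -0.44  1.25  0.    1.53] t 32.0 w 0.0378 gf 60.5
shift/50mm [-0.02  0.07  0.43] az -0.01 alt az 22.49 tilt [-0.     0.003  1.   ]
```

{"api": "carry_out", "payload": {
  "rows": [
    {"x": -0.02, "y": 0.04, "z": 0.2, "ax": 0, "ay": 0, "az": 0},
    {"x": 0, "y": 0, "z": 0.12, "ax": 0, "ay": 0, "az": 0},
    {"x": 0, "y": 0, "z": 0.06, "ax": 0, "ay": 0, "az": 0},
    {"x": 0, "y": 0, "z": 0.04, "ax": 0, "ay": 0, "az": 0},
    {"x": 0, "y": 0, "z": 0, "ax": 0, "ay": 0, "az": 0}
  ],
  "jaw": -1
}}

```text
time: 32.62
tcp_pos: [0.4474, 0.0025, 0.0473]
tcp_rot: [-2.331, -2.107, 0.0]
force: [0.0, 0.0, 0.2]
grip_width: 0.0375
gripper_force: 60.6
```

{"api": "carry_out", "payload": {
  "rows": [
    {"x": 0, "y": 0, "z": 0.03, "ax": 0, "ay": 0, "az": 0},
    {"x": 0, "y": 0, "z": 0, "ax": 0, "ay": 0, "az": 0},
    {"x": 0, "y": 0, "z": 0, "ax": 0, "ay": 0, "az": 0}
  ],
  "jaw": -1
}}

```text
time: 33.0
tcp_pos: [0.4474, 0.0025, 0.0459]
tcp_rot: [2.331, 2.106, 0.0]
force: [-0.8, -1.0, -1.8]
grip_width: 0.0381
gripper_force: 60.6
```

{"api": "carry_out", "payload": {
  "rows": [
    {"x": 0, "y": 0, "z": 0.03, "ax": 0, "ay": 0, "az": 0},
    {"x": 0, "y": 0, "z": 0, "ax": 0, "ay": 0, "az": 0},
    {"x": 0, "y": 0, "z": 0, "ax": 0, "ay": 0, "az": 0}
  ],
  "jaw": -1
}}

```text
time: 33.38
tcp_pos: [0.4477, 0.0025, 0.0449]
tcp_rot: [2.33, 2.106, 0.001]
force: [-1.5, 0.5, 3.3]
grip_width: 0.0376
gripper_force: 61.1
```

Contact with the tile. Releasing and lifting.

{"api": "carry_out", "payload": {
  "rows": [
    {"x": 0, "y": 0, "z": 0, "ax": 0, "ay": 0, "az": 0},
    {"x": 0, "y": 0, "z": 0, "ax": 0, "ay": 0, "az": 0},
    {"x": 0, "y": 0, "z": 0, "ax": 0, "ay": 0, "az": 0},
    {"x": 0, "y": 0, "z": 0, "ax": 0, "ay": 0, "az": 0},
    {"x": 0, "y": 0, "z": -0.5, "ax": 0, "ay": 0, "az": 0},
    {"x": 0, "y": 0, "z": -0.8, "ax": 0, "ay": 0, "az": 0},
    {"x": 0, "y": 0, "z": -0.8, "ax": 0, "ay": 0, "az": 0},
    {"x": -0.5, "y": -0.4, "z": -0.6, "ax": 0, "ay": 0, "az": 0},
    {"x": -0.5, "y": -0.8, "z": -0.6, "ax": 0, "ay": 0, "az": 0},
    {"x": 0, "y": -0.8, "z": 0, "ax": 0, "ay": 0, "az": 0},
    {"x": 0, "y": 0, "z": 0, "ax": 0, "ay": 0, "az": 0}
  ],
  "jaw": 1
}}

```text
time: 34.75
tcp_pos: [0.3414, -0.0371, 0.2099]
tcp_rot: [2.331, 2.104, 0.001]
force: [0.6, -0.0, -0.3]
grip_width: 0.0853
gripper_force: 0.0
```

Run:
```python
from h import *
t=r.get_image("top"); cv2.imwrite("pics/top9.png",cv2.resize(t["pixels"][130:330,80:500],(800,381),interpolation=cv2.INTER_CUBIC)[:,:,::-1])
b=r.get_image("side")
h=cv2.cvtColor(t["pixels"],cv2.COLOR_RGB2HSV)
w=world(t,np.argwhere((h[...,0]<15)&(h[...,1]>120))); w=w[(w[:,2]>.02)&(w[:,2]<.04)&(np.hypot(w[:,0]-.447,w[:,1])<.08)]
print(len(w),cv2.minAreaRect(w[:,:2].astype(np.float32)*1000),w.mean(0))
```

```text
745 ((446.1335144042969, 4.374134063720703), (99.68275451660156, 39.976322174072266), 84.18302917480469) [0.44601404 0.00450948 0.02725331]
```

View pics/top9.png

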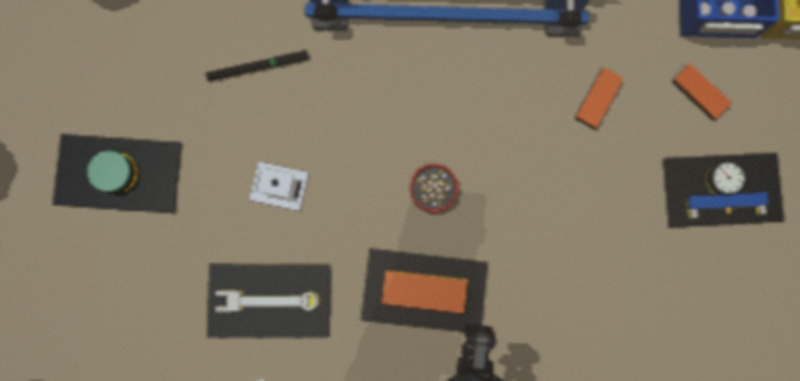

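All four tools are on their tiles, and the tin (435,188) and post (278,186) are where they were. The puck (108,172) and gauge (728,178) look shifted outward, which their height would explain. One depth check, then I hand in.

Run:
```python
from h import *
t=r.get_image("top")
w=world(t,np.argwhere(t["range_z"]>0))
for n,c,lo,tg in(("puck",(.587,.388),.024,(587.3,387.8)),("dial",(.594,-.375),.0205,(594,-375.4))):
    q=w[(w[:,2]>lo)&(w[:,2]<.04)&(np.hypot(w[:,0]-c[0],w[:,1]-c[1])<.04)]
    R=cv2.minAreaRect(q[:,:2].astype(np.float32)*1000); print(n,np.round(R[0],1),np.round(R[1],1),tg)
    ok=np.abs(np.array(R[0])-tg).max()<7
    if not ok: break
else: print(r.hand_in())
```

```text
puck [586.1 390.2] [48.6 47.7] (587.3, 387.8)
dial [ 591.6 -377. ] [45.7 50.6] (594, -375.4)
the job is handed in; nothing more can be done
None
```

All four tools are set down on their own tiles, each within about 3 mm of its silhouette as measured (the wrench checked by eye), the tin and blade post look unmoved, and the job was handed in at about 35 s; the judge's verdict was not shown.

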